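Fish the spatula out of the covered capsule tray

ROBOT

A 6-joint arm with a two-finger parallel gripper is mounted at the origin on the work surface. World frame = base frame: x ahead of the robot, y to its left, z up, the work surface at z = 0. Lengths are in mm, angles in degrees, forces in N, time in s.
With the tool pointing down it reaches from about 350 to 850 mm from the base axis. Payload 8.1 kg.
Tool frame: the origin (TCP) lies on the centre line of the jaws, within the pads' length; the fingertips stand r.tip_extent ahead of it and the grasp point (between the pads) lies 8 mm behind it (r.tip_extent is the distance from the TCP to the fingertips, in mm); z points along the fingers, y is the direction in which the jaws open and shut (so a half turn about z gives the same grasp; the last joint's range is limited). The gripper opens to 85 mm and grips with 20 to 120 N. Pads are 22 mm wide; open, the fingers measure 114 mm over their backs; the gripper's body (76 mm by 85 mm) begins 54 mm behind the grasp point. The pads swing forward as they close: fully open they stand 13 mm farther back than shut.
Start: joints at [62.601, 7.471, 85.268, -0, 87.261, -4.893], TCP at [229.645, 554.318, 215.192] pointing down, gripper open.
Joint ranges: [-169.43, 169.43], [-51.17, 129.36], [1.28, 143.12], [-76.62, 256.62], [0, 156.53], [-152.29, 152.29]. Speed limits (degrees/s): [136.94, 136.94, 159.86, 180, 180, 180].

INTERFACE

Orientations are given as [roll, pitch, yaw] about the fixed x, y, z axes, in that order (R = Rz(yaw) Ry(pitch) Rx(roll)).
In Python, from bench import sense, optics, hand_in, spotter, r gives the robot as it stands.
- The arm moves only by the tool apply_moves, never from a script. Its argument "series" is a list of rows, each a list of 3 entries, a list of its own where there are three numbers: the opening, from 0 (shut) to 1 (fully open), then the shift along the world's x, y, z in m, then the turn about the world's z in rad. In form: [[grip, [x, y, z], turn], ...]. A call has 1 to 5 rows; each row is the pose to reach, as a shift and turn from the pose measured when the call began; what a row does not reach only later rows make up. A row lasts 1/8 s, in which the tool goes at most 62.5 mm and 10.7 degrees, less where a joint would pass 70% of its speed; a pose out of reach is approached as far as the arm can. A call with a gripper value outside its range is refused whole. The fingers move at their own pace and stop on an object; "grip_force" is the grip in N (left out, the last holds). Time passes only in rows, so rows that repeat a pose let the fingers close. It gives the time, the measured TCP pose, the force and the opening at its end, in the units of the state.
- sense(): the state, without advancing time (a new reading comes with each control period).
- optics.snapshot(name): name is "scene" or "top"; returns a dict with "color" (480x640x3 uint8, blue, green, red), "intrinsics" (3x3 intrinsics, pixels), "rvec" (rotation vector, rad) and "tvec" (3), from world to camera coordinates, as OpenCV has them. Camera axes: x right, y down, z forward; pixel columns grow to the right and rows downward; lengths in mm; the calibration is good to about 2 mm. A picture is of the moment at which its call begins. There is no depth.
- hand_in(): hands the job in, once; it reports no verdict.
Trained networks look in a picture, given as the dict that the camera call returned (one of the last four; its "shot" number tells which), for a name from the list of things; names that differ only in an ending like _2 or _b are one class to them, and where a whole thing is asked for, a point or a joint stands for the part that bears it (a point fixed in the world has none). Each returns a list of dicts, best first, with "p" (0 to 1); they miss things now and then, are a little off and sometimes report something else, mostly with a low value. They report only what shows in the picture. A call takes as long as a camera call. They do not tell look-alikes from the thing itself.
- spotter.search_frame(picture, query): "xyz" ([x, y, z] in mm, in the coordinates of the camera as it stood for that picture, good to about 4 mm: the middle of the surface that is visible of it).
- spotter.masks_of(picture, query): "mask" (480x640 bool, what is visible of it).
The state is a dict: "time": time; "joint_pos": joint angles; "qd": joint speeds; "joint_efforts": joint torques, N m; "tool_pos": TCP position; "tcp_rot": TCP orientation; "ft_force": force on the tool from outside, world axes, zero at the start; "wrist_torque": the same for the moment, N m; "finger_gap": finger opening in mm.
Only numpy, scipy, OpenCV 4.12 (cv2) and the standard library are available. Lean on these libraries where they do the work, as an engineer would, in place of code of your own. Each camera call takes 0.05 s, during which the arm holds its last target.

TASK

The wooden spatula lies in the bottom of the steel capsule tray with both ends under the tray's clear end covers, and it is longer than the mouth between them. Draw it out through the mouth by bringing one end up first and tilting it through, and finish while holding it still in the gripper in mid-air, its whole length at least 5 cm higher than the tray's covers and touching nothing else. Leave the cup, saucer, lid, capsules and jar where they are; the lid stays on its cover.

Things in the scene. Friction and masses are not known exactly. Their poses are not given: they have to be found in the camera images.
- mouth (a point): centre of the mouth of the steel capsule tray, level with the top of its covers, 60 mm above the ledge; x along the tray towards the cover hiding the spatula's blade, y across, z up. The mouth is open from x = -75 to +75 mm and y = -72 to +72 mm. The tray's floor (upper face) is 56 mm below this point. A rigid clear cover 4 mm thick, edged by a steel strip, closes the tray at each end
- handle_mid (a point): middle of the handle of the wooden spatula, half-way up, 55 mm from the handle's end; x along the spatula towards the blade, z up. The handle is a straight bar 110 mm long, 20 mm wide and 20 mm high; beyond it a flat blade 36 mm wide and 8 mm thick runs from 55 to 175 mm ahead of this point
- handle_end (a point): middle of the spatula's handle end face, 10 mm above the spatula's underside (same axes as handle_mid); at the start under the cover on the mouth's -x side
- blade_end (a point): middle of the spatula's blade end face, 4 mm above the spatula's underside (same axes); at the start under the cover on the mouth's +x side
- spatula: the whole spatula, 230 mm long, about 90 g, lying flat on the tray floor, roughly along the tray, free to slide; undersides of handle and blade are flush. Origin half-way along its length on its underside, x towards the blade
- tray: that tray, fixed to the ledge; origin at the centre of its underside, axes as mouth. Outside 368 mm long (x), 152 mm wide, 60 mm high; walls and floor 4 mm thick, so 360 by 144 mm inside. Undersides of the covers are 52 mm above the tray's floor; under each cover is an empty pocket reaching 105 mm in from the mouth's edge
- cup: yellow ceramic mug, 76 mm across and 70 mm high, origin at the centre of its underside; a bystander
- saucer: clear glass saucer, 136 mm across and 16 mm high, origin at the centre of its underside; a bystander
- lid: small black plastic lid, a disc 56 mm across and 10 mm thick lying on top of the tray's clear cover over the blade end, near the tray's end wall; origin at the centre of its underside; a bystander
- capsule_a: coffee capsule standing rim up, 36 mm across and 28 mm high, beyond the tray; origin at the centre of its underside; a bystander
- capsule_b: coffee capsule standing rim up, 36 mm across and 28 mm high, beside the handle end of the tray, on the robot's right; origin at the centre of its underside; a bystander
- jar: glass jar with steel cap, 68 mm across and 95 mm high, origin at the centre of its underside; a bystander
Not all that is in view belongs to the job. There is more than one size of the spatula; the job needs the largest.

How it is judged (in metres and radians):
On the way:
1. one end of the spatula is up through the mouth while the other end is still under the covers' level (((height (world z) of handle_end above 0.07 m and height (world z) of blade_end below 0.056 m) or (height (world z) of blade_end above 0.07 m and height (world z) of handle_end below 0.056 m))), for 0.1 s.
At the end, for the whole second after the job is handed in: The spatula is held in the fingers, still (under 30 mm/s), both its ends more than 40 mm above the top of the tray's covers (more than 100 mm above the ledge), touching neither tray nor any bystander; cup, saucer, lid, capsules and jar within 30 mm of where they began (height (world z) of each of handle_end, blade_end above 0.1 m and contact force between spatula and the fingers above 1 N and contact force between spatula and tray below 0.1 N and linear speed of spatula below 0.03 m/s and angular speed of spatula below 0.2 rad/s and contact force between spatula and cup below 0.1 N and contact force between spatula and saucer below 0.1 N and contact force between spatula and lid below 0.1 N and contact force between spatula and capsule_a below 0.1 N and contact force between spatula and capsule_b below 0.1 N and contact force between spatula and jar below 0.1 N and distance of each of cup, saucer, lid, capsule_a, capsule_b, jar from where it was at the start of the episode below 0.03 m); the arm keeps its last pose, push and grip.
It fails at once if a bystander (cup, saucer, lid, capsule, jar) is shifted by more than 30 mm (distance of any of cup, saucer, lid, capsule_a, capsule_b, jar from where it was at the start of the episode above 0.03 m).
It also fails if it takes over 38 s, if anything falls off the work surface, if the arm or the gripper's body presses on something with over 40 N, if the wrist force passes 120 N, or if a joint passes its speed limit or range.

## Working session

There is one attempt and no reset: what is moved stays moved. The work goes in short steps, Python scripts to look and compute and a tool call to move; the robot and the scene stay as the last step left them, time stands still between calls to the robot, and variables do not carry over. Pictures are saved under pics/ and viewed, and the job is handed in when it is done.

Besides the shell and the picture viewer there is one more tool, called as name([rows], argument=value, ...), one row to a line, values as JSON. apply_moves: Moves the arm, as the interface text tells. Its arguments: {"type":"object","properties":{"series":{"type":"array"},"grip_force":{"type":"number"}},"required":["series"]}

```bash
ls; mkdir -p pics; python3 - <<'E'
from bench import sense, optics, spotter, r
import cv2
print(sense()); print(r.tip_extent)
for n in ("scene","top"):
    p=optics.snapshot(n); cv2.imwrite(f"pics/{n}0.png",p["color"]); print(p["shot"],p["intrinsics"],p["rvec"],p["tvec"])
E
```

```text
pics
{'time': 0.0, 'joint_pos': array([ 6.26004006e+01,  7.51655666e+00,  8.53318434e+01,  1.56151642e-03,
        8.72597087e+01, -4.89190506e+00]), 'qd': array([ 0.03254358, -0.02266002, -0.04218554, -0.08342092,  0.08992145,
        0.08759056]), 'joint_efforts': array([ 1.93212843e-03, -5.69387090e+01, -5.00571048e+01,  2.41447460e-04,
        1.43238658e-02, -5.85193334e-05]), 'tool_pos': array([229.37102475, 553.78919727, 214.10477143]), 'tcp_rot': array([-1.79892418e+02, -1.07729957e-02,  1.57492219e+02]), 'ft_force': array([-0.39039983,  0.51174584, -0.29545202]), 'wrist_torque': array([-0.04523042,  0.0163262 , -0.04808764]), 'finger_gap': 85.4201972945286}
11.0
1 [[480.68171391   0.         317.10955365]
 [  0.         480.68171391 242.85215381]
 [  0.           0.           1.        ]] [ 2.26957715  0.64864793 -0.26008754] [-516.00486243 -122.79789918 1476.23453124]
2 [[514.6000813    0.         315.50748595]
 [  0.         514.6000813  237.75448943]
 [  0.           0.           1.        ]] [ 2.16948902 -2.17829682  0.08433932] [  51.70150587  556.81513803 1273.26563004]
```

View pics/scene0.png

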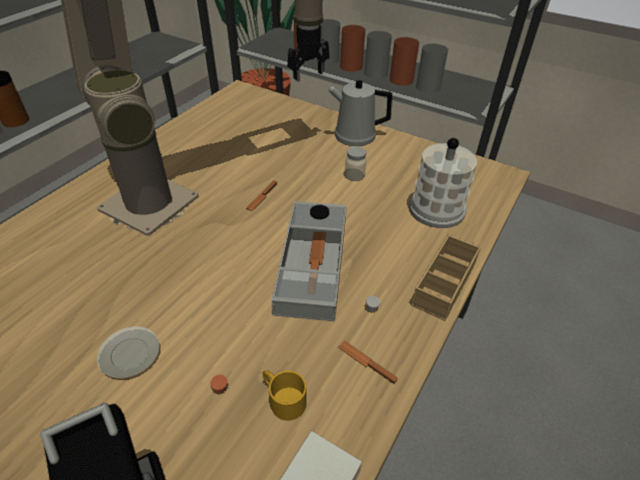

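View pics/top0.png

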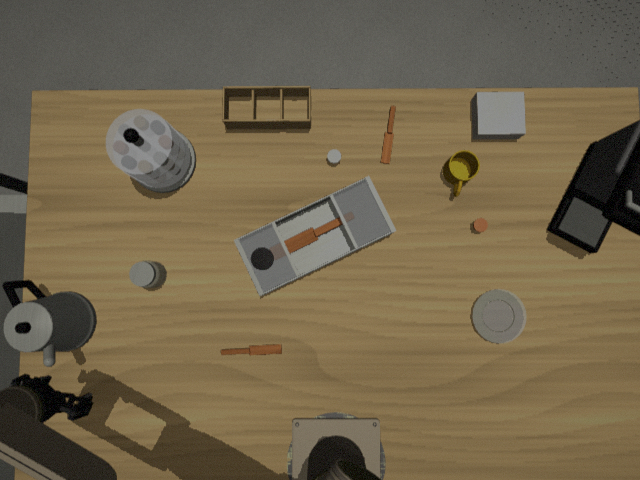

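The top view shows the tray centred near (315,237) and the robot base at (335,460). The lid is at (262,258) over the left cover, and the spatula in the tray has its blade to the left and its handle to the right. The decoy spatulas lie at (389,135) and (251,350). I'll zoom in and measure next.

```bash
cat > h.py <<'E'
import numpy as np, cv2
from bench import sense, optics, spotter, r
def cam(p):
    R,_=cv2.Rodrigues(np.array(p["rvec"],float)); return R,np.array(p["tvec"],float).ravel(),np.array(p["intrinsics"],float)
def towld(p,x):
    R,t,K=cam(p); return R.T@(np.array(x)-t)
def px2w(p,uv,z):
    R,t,K=cam(p); d=R.T@np.linalg.inv(K)@np.array([uv[0],uv[1],1.]); c=-R.T@t
    return c+d*(z-c[2])/d[2]
def w2px(p,X):
    q,_=cv2.projectPoints(np.array(X,float).reshape(-1,3),np.array(p["rvec"],float),np.array(p["tvec"],float),np.array(p["intrinsics"],float),None); return q.reshape(-1,2)
E
python3 - <<'E'
from h import *
p=optics.snapshot("top")
for q in ("tray","spatula","lid","capsule_b","jar"):
    for o in spotter.search_frame(p,q)[:4]: print(q,round(o["p"],2),towld(p,o["xyz"]).round(1))
    for o in spotter.masks_of(p,q)[:4]:
        m=o["mask"].astype(np.uint8); ys,xs=np.nonzero(m); print("  mask",round(o["p"],2),m.sum(),xs.mean().round(1),ys.mean().round(1),xs.min(),xs.max(),ys.min(),ys.max())
        if q in("tray",) and o["p"]>.4:
            rc=cv2.minAreaRect(np.argwhere(m)[:,::-1].astype(np.float32)); b=cv2.boxPoints(rc); print(b.round(1).tolist())
            for c in b: print("   ",px2w(p,c,60).round(1),px2w(p,c,0).round(1))
        if q=="spatula":
            rc=cv2.minAreaRect(np.argwhere(m)[:,::-1].astype(np.float32)); print("   ",rc,px2w(p,rc[0],15).round(1))
c=p["color"][165:310,220:410]; cv2.imwrite("pics/z1.png",cv2.resize(c,None,fx=4,fy=4,interpolation=cv2.INTER_CUBIC))
E
```

```text
tray 0.81 [568.2  42.9  60. ]
tray 0.67 [ 730.5 -316.2   32. ]
  mask 0.89 8560 316.7 234.7 234 394 176 295
[[231.3000030517578, 239.3000030517578], [369.70001220703125, 173.60000610351562], [397.20001220703125, 231.6999969482422], [258.79998779296875, 297.3999938964844]]
    [551.  255.9  60. ] [556.  266.2   0. ]
    [712.7 -85.5  60. ] [725.4 -91.5   0. ]
    [ 568.  -151.1   60. ] [ 573.8 -160.2    0. ]
    [409.2 187.4  60. ] [407.5 194.5   0. ]
spatula 0.89 [281.1 192.7   4.8]
spatula 0.83 [562.9  69.2  11.6]
spatula 0.6 [ 822.7 -142.5    4.3]
  mask 0.87 436 255.2 349.8 222 280 344 355
    ((251.04464721679688, 350.3030700683594), (10.372893333435059, 58.29899215698242), 86.8201675415039) [276.7 211.4  15. ]
  mask 0.8 375 388.2 137.8 381 394 106 163
    ((389.3513488769531, 134.39187622070312), (8.713146209716797, 57.210845947265625), 9.462322235107422) [ 824.6 -142.    15. ]
  mask 0.79 678 309.7 235.2 285 340 218 252
    ((313.30450439453125, 233.7095947265625), (13.998078346252441, 59.984161376953125), 64.79887390136719) [568.1  55.1  15. ]
lid 0.84 [507.3 177.8  69.5]
  mask 0.58 431 261.7 258.1 251 274 247 269
capsule_b 0.58 [ 589.6 -360.9   27.4]
capsule_b 0.49 [767.   -2.6  27.5]
  mask 0.71 149 333.8 155.0 327 340 148 162
  mask 0.53 163 479.8 224.5 473 487 218 231
jar 0.65 [464.1 451.9  95. ]
  mask 0.83 849 147.6 273.9 129 166 259 287
  mask 0.53 701 309.9 235.2 285 341 218 252
  mask 0.22 147 333.6 155.4 327 340 149 162
```

View pics/z1.png

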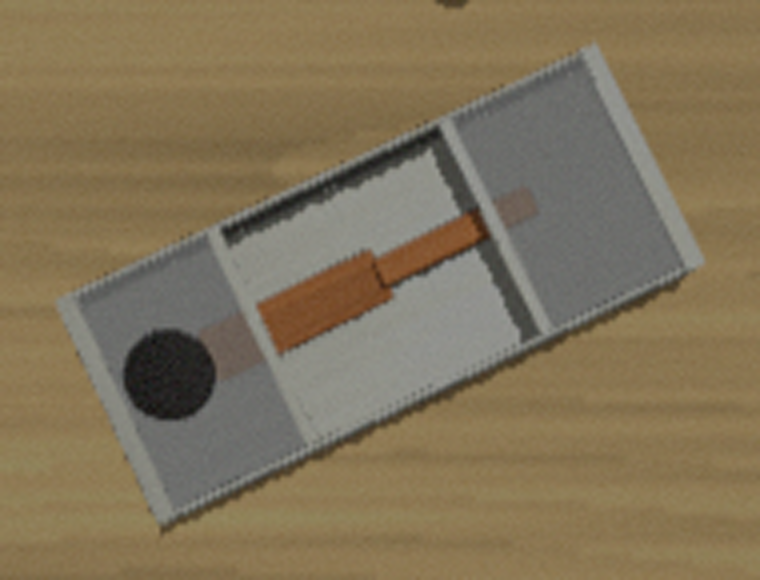

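The zoom shows the wide blade from (258,325) to (380,272), the handle running on to (535,200), and the mouth between strips at roughly (220..320, 230..440) and (440..545, 125..330). Next I'll compute the poses from these points.

```bash
python3 - <<'E'
from h import *
p=optics.snapshot("top")
f=lambda a,z: px2w(p,((a[0]+.5)/4-.5+220,(a[1]+.5)/4-.5+165),z)
C=[f(a,60) for a in [(60,300),(597,43),(703,263),(163,528)]]
for c in C: print(c.round(1))
m=sum(C)/4; print("mouth c",m.round(1))
ax=((C[0]-C[1])+(C[3]-C[2]))[:2]; yaw=np.degrees(np.arctan2(ax[1],ax[0])); print("yaw",yaw, [np.linalg.norm(C[i]-C[(i+1)%4]) for i in range(4)])
h=f((535,200),14); j=f((380,272),14); b=f((262,328),10)
print(h,j,b); d=j-h; print(np.linalg.norm(d),np.degrees(np.arctan2(d[1],d[0])))
c,s=np.cos(np.radians(yaw)),np.sin(np.radians(yaw))
loc=lambda X:(np.array([[c,s],[-s,c]])@(X-m)[:2]).round(1)
for n,X in (("h",h),("j",j),("b",b)): print(n,loc(X))
E
```

```text
[550.2 247.6  60. ]
[708.3 -83.5  60. ]
[ 571.2 -146.6   60. ]
[411.  183.6  60. ]
mouth c [560.2  50.3  60. ]
yaw 115.70120379130951 [np.float64(366.8708603511996), np.float64(150.90629112779513), np.float64(367.0771023826815), np.float64(153.20503833245505)]
[616.6232504  -47.21530639  14.        ] [570.98005868  51.71882638  14.        ] [535.89775803 126.98778322  10.        ]
108.95532835765258 114.76620448928001
h [-112.3   -8.6]
j [ -3.4 -10.4]
b [ 79.6 -11.4]
```

apply_moves([
  [1,[0,-0.06,0.01],-0.1],
  [1,[0.02,-0.115,0.01],-0.2],
  [1,[0.05,-0.165,0.01],-0.3],
  [1,[0.09,-0.21,0.01],-0.4],
  [1,[0.13,-0.255,0.01],-0.5],
], grip_force=30)

```text
time: 1.32
tool_pos: [360.6, 297.9, 225.7]
tcp_rot: [179.9, 0.0, 128.7]
ft_force: [1.0, 0.2, -0.0]
finger_gap: 85.4
```

apply_moves([
  [1,[0.04,-0.045,0],-0.1],
  [1,[0.08,-0.09,0],-0.2],
  [1,[0.12,-0.135,0],-0.24],
  [1,[0.16,-0.18,0],-0.24],
  [1,[0.2,-0.225,-0.01],-0.24],
])

```text
time: 1.95
tool_pos: [562.5, 71.2, 216.9]
tcp_rot: [179.8, 0.1, 114.9]
ft_force: [0.3, -0.1, 0.6]
finger_gap: 85.0
```

apply_moves([
  [0.6,[0.0235,-0.053,0],0],
  [0.6,[0.0235,-0.053,-0.05],0],
  [0.6,[0.0235,-0.053,-0.1],0],
  [0.6,[0.0235,-0.053,-0.1],0],
])

```text
time: 2.45
tool_pos: [582.0, 18.2, 111.9]
tcp_rot: [-179.7, -0.2, 114.9]
ft_force: [-1.5, -0.4, -0.7]
finger_gap: 51.3
```

```bash
python3 - <<'E'
from h import *
print(sense()["tool_pos"],sense()["tcp_rot"])
p=optics.snapshot("top"); cv2.imwrite("pics/t2.png",cv2.resize(p["color"][150:330,200:440],None,fx=3,fy=3))
s=optics.snapshot("scene"); cv2.imwrite("pics/s2.png",cv2.resize(s["color"][130:340,220:420],None,fx=3,fy=3))
E
```

```text
[582.01470575  18.19596332 111.90415608] [-179.74005974   -0.20689141  114.90063367]
```

View pics/t2.png

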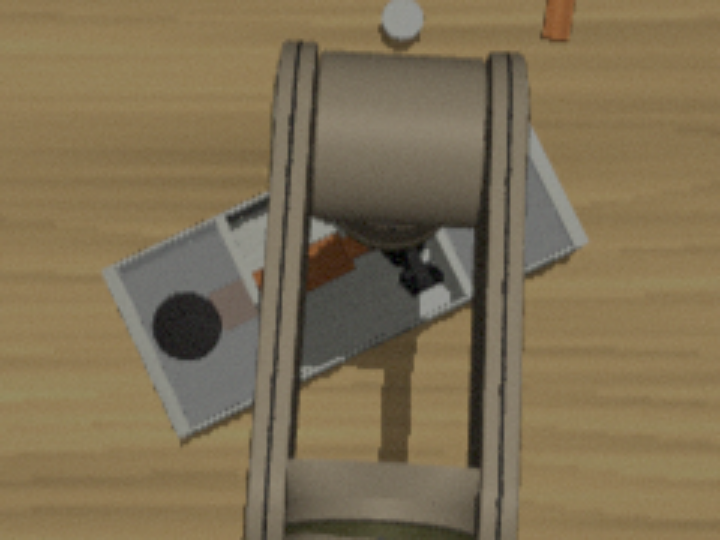

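View pics/s2.png

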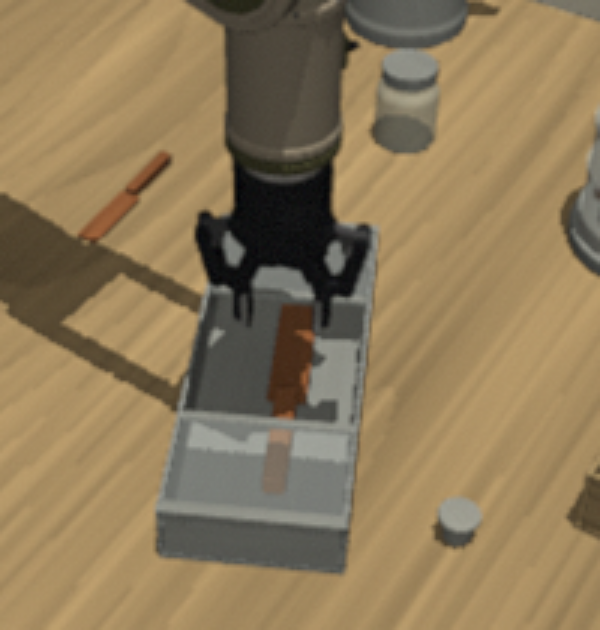

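The fingers straddle the handle inside the mouth, level with the tray's long walls. I'm descending in stages.

apply_moves([
  [0.6,[0.004,0,-0.04],0],
  [0.6,[0.004,0,-0.07],0],
  [0.6,[0.004,0,-0.085],0],
  [0.6,[0.004,0,-0.09],0],
  [0.6,[0.004,0,-0.09],0],
])

```text
time: 3.18
tool_pos: [591.4, 18.4, 29.6]
tcp_rot: [179.7, 0.1, 114.9]
ft_force: [-0.6, -0.0, 0.3]
finger_gap: 51.1
```

apply_moves([
  [0.6,[0,0,0],0],
])

```text
time: 3.3
tool_pos: [592.5, 18.3, 31.2]
tcp_rot: [179.5, 0.2, 115.0]
ft_force: [-0.0, -0.5, -0.3]
finger_gap: 51.1
```

```bash
python3 - <<'E'
from h import *
for i in range(3): print(sense()["tool_pos"],sense()["joint_pos"]); optics.snapshot("top")
E
```

```text
[592.45394807  18.3186159   31.18701714] [-3.22081399e+00  1.50953551e+01  9.66674303e+01  6.11477122e-02
  6.77487618e+01 -2.81952103e+01]
[592.71830884  18.30178475  31.38628655] [-3.22205137e+00  1.50879402e+01  9.66532688e+01  6.29086126e-02
  6.77385808e+01 -2.81974990e+01]
[592.51111807  18.30861223  31.09378243] [-3.22275982e+00  1.51005715e+01  9.66721411e+01  6.33151817e-02
  6.77284686e+01 -2.81966495e+01]
```

apply_moves([
  [0.6,[-0.006,0,-0.006],0],
  [0.6,[-0.006,0,-0.01],0],
  [0.6,[-0.006,0,-0.012],0],
  [0.6,[-0.006,0,-0.012],0],
])

```text
time: 3.95
tool_pos: [585.9, 18.3, 18.3]
tcp_rot: [179.6, 0.1, 114.9]
ft_force: [0.2, -0.2, -0.6]
finger_gap: 51.4
```

Now close gently.

apply_moves([
  [0.2,[0,0,0],0],
  [0,[0,0,0],0],
  [0,[0,0,0],0],
  [0,[0,0,0],0],
  [0,[0,0,0],0],
], grip_force=30)

```text
time: 4.58
tool_pos: [586.0, 18.3, 18.4]
tcp_rot: [179.6, 0.2, 114.9]
ft_force: [-0.2, -0.6, 0.8]
finger_gap: -0.1
```

```bash
python3 - <<'E'
from h import *
p=optics.snapshot("top"); cv2.imwrite("pics/t3.png",cv2.resize(p["color"][150:330,200:440],None,fx=3,fy=3))
s=optics.snapshot("scene"); cv2.imwrite("pics/s3.png",cv2.resize(s["color"][180:340,240:380],None,fx=4,fy=4))
print(w2px(s,[[586,18.3,7],[586,18.3,61]])-[240,180])
E
```

```text
[[74.21442432 93.21629636]
 [74.32577501 79.04745298]]
```

View pics/t3.png

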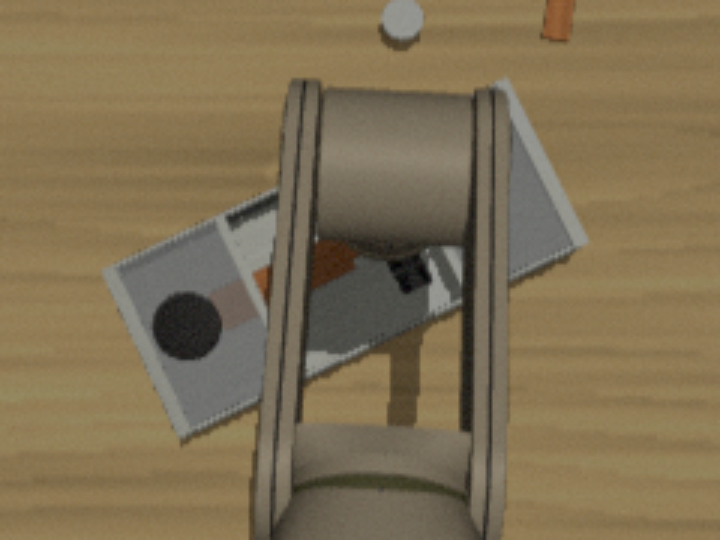

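View pics/s3.png

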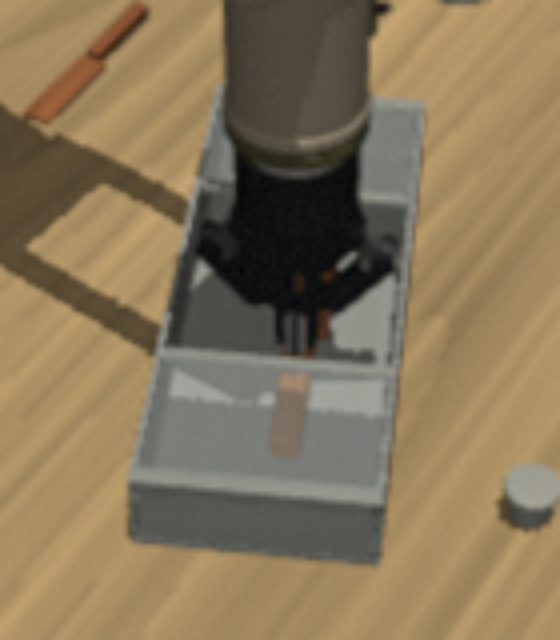

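The fingers shut at (297,350) in the zoom without taking the handle. They look to be above it, so the true tip height disagrees with the reading. I'll open, look more closely, then lower against the force reading.

apply_moves([
  [0.5,[0,0,0],0],
  [0.5,[0,0,0],0],
  [0.5,[0,0,0],0],
])

```text
time: 5.05
tool_pos: [586.0, 18.3, 18.4]
tcp_rot: [179.6, 0.2, 114.9]
ft_force: [-0.0, -0.3, 0.9]
finger_gap: 42.9
```

```bash
python3 - <<'E'
from h import *
s=optics.snapshot("scene"); 
im=cv2.resize(s["color"][190:310,260:360],None,fx=6,fy=6,interpolation=cv2.INTER_CUBIC)
S=lambda X:((w2px(s,X)-[260,190]+.5)*6-.5).round().astype(int)
m=np.array([560.2,50.3]);a=np.radians(115.7);x=np.array([np.cos(a),np.sin(a)]);y=np.array([-x[1],x[0]])
t=sense()["tool_pos"];print(t,sense()["ft_force"],sense()["finger_gap"])
for k in range(5):
    pass
for z,c in ((7,(0,0,255)),(18,(0,255,0)),(26,(255,0,0)),(46,(0,255,255))):
    for q in S([[t[0],t[1],z]]): cv2.circle(im,tuple(map(int,q)),3,c,-1)
# tray mouth and handle wire
P=[np.r_[m+u*x+v*y,60] for u,v in((-75,-72),(75,-72),(75,72),(-75,72))]
cv2.polylines(im,[S(P)],True,(255,255,0),1)
a=np.radians(114.8);hx=np.array([np.cos(a),np.sin(a)]);hy=np.array([-hx[1],hx[0]]);h=np.array([616.6,-47.2])
for z in(4,24): cv2.polylines(im,[S([np.r_[h+u*hx+v*hy,z] for u,v in((0,-10),(110,-10),(110,10),(0,10))])],True,(255,0,255),1)
cv2.imwrite("pics/s4.png",im)
E
```

```text
[585.9802841   18.31277213  18.37312853] [ 0.24266273  0.49735834 -0.51944879] 42.42273982816582
```

View pics/s4.png

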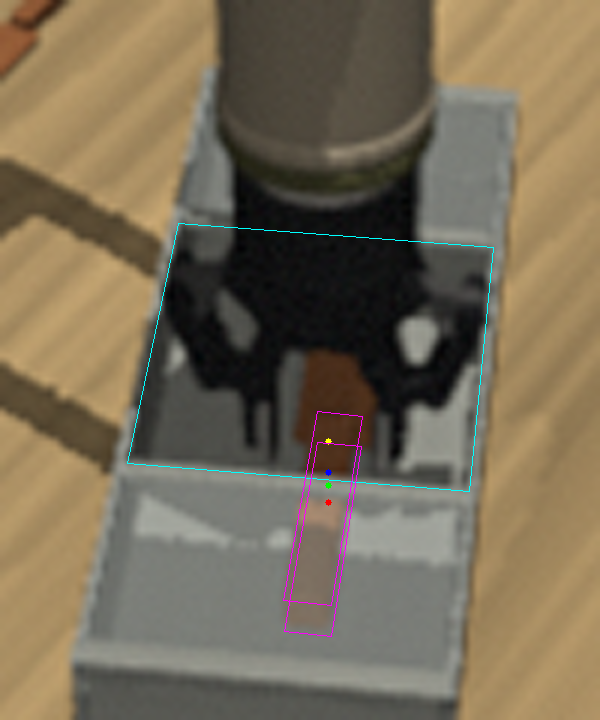

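```bash
python3 - <<'E'
from h import *
s=optics.snapshot("top"); o=[290,200]
im=cv2.resize(s["color"][200:290,290:390],None,fx=7,fy=7,interpolation=cv2.INTER_CUBIC)
im=cv2.convertScaleAbs(im,alpha=1.8)
S=lambda X:((w2px(s,X)-o+.5)*7-.5).round().astype(int)
m=np.array([560.2,50.3]);a=np.radians(115.7);x=np.array([np.cos(a),np.sin(a)]);y=np.array([-x[1],x[0]])
t=sense()["tool_pos"]
for z,c in ((7,(0,0,255)),(35,(0,255,0)),(80,(255,0,0))):
    for q in S([np.r_[t[:2]+d*y,z] for d in(-22,0,22)]): cv2.circle(im,tuple(map(int,q)),3,c,-1)
P=[np.r_[m+u*x+v*y,60] for u,v in((-75,-72),(75,-72),(75,72),(-75,72))]
cv2.polylines(im,[S(P)],True,(255,255,0),1)
cv2.imwrite("pics/t4.png",im)
s=optics.snapshot("scene")
R,tv,K=cam(s);print("scene cam",-R.T@tv)
for z in(7,18,27,35): print(z,px2w(s,(260+325/6,190+458/6),z).round())
E
```

```text
scene cam [1030.52626803 -704.75103581  949.71065158]
7 [573.  39.   7.]
18 [578.  31.  18.]
27 [583.  23.  27.]
35 [586.  17.  35.]
```

View pics/t4.png

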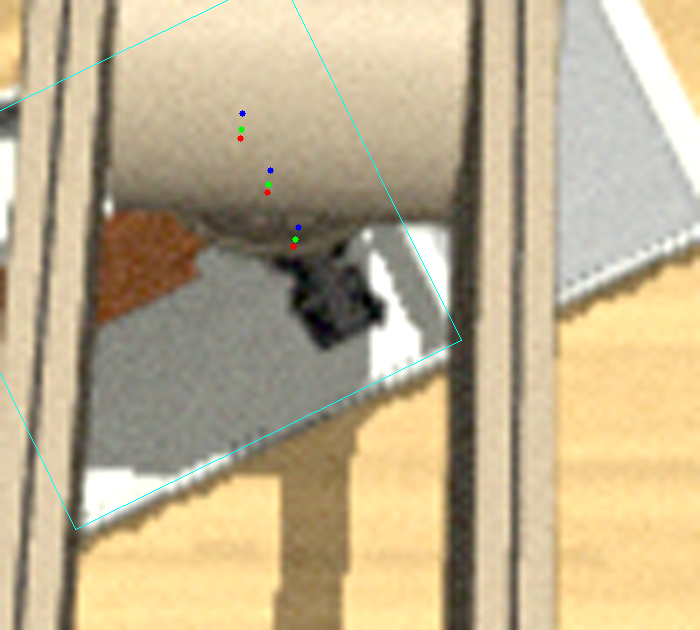

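By vision, the x and y agree with the reading, but the tips sit at z≈30 instead of 7. I'll lower slowly, watching the force.

apply_moves([
  [0.5,[0,0,-0.004],0],
  [0.5,[0,0,-0.006],0],
  [0.5,[0,0,-0.006],0],
])

```text
time: 5.58
tool_pos: [585.6, 18.3, 11.9]
tcp_rot: [179.6, 0.1, 114.9]
ft_force: [0.3, -0.1, -0.2]
finger_gap: 42.8
```

apply_moves([
  [0.5,[0,0,-0.003],0],
  [0.5,[0,0,-0.005],0],
  [0.5,[0,0,-0.005],0],
])

```text
time: 5.95
tool_pos: [585.3, 18.4, 6.6]
tcp_rot: [179.7, 0.1, 114.9]
ft_force: [-0.3, 0.4, 0.7]
finger_gap: 42.8
```

apply_moves([
  [0.5,[0,0,-0.003],0],
  [0.5,[0,0,-0.005],0],
  [0.5,[0,0,-0.005],0],
])

```text
time: 6.32
tool_pos: [585.1, 18.4, 1.3]
tcp_rot: [179.7, 0.1, 114.9]
ft_force: [0.7, 0.5, 0.2]
finger_gap: 42.4
```

apply_moves([
  [0.5,[0,0,-0.003],0],
  [0.5,[0,0,-0.005],0],
  [0.5,[0,0,-0.005],0],
])

```text
time: 6.7
tool_pos: [584.9, 18.4, -4.0]
tcp_rot: [179.7, 0.1, 114.9]
ft_force: [0.8, -0.6, 0.7]
finger_gap: 42.8
```

```bash
python3 - <<'E'
from h import *
s=optics.snapshot("scene"); 
im=cv2.resize(s["color"][190:310,260:360],None,fx=6,fy=6,interpolation=cv2.INTER_CUBIC)
S=lambda X:((w2px(s,X)-[260,190]+.5)*6-.5).round().astype(int)
t=sense()["tool_pos"];print(t,sense()["ft_force"],sense()["finger_gap"])
for z,c in ((4,(0,0,255)),(14,(0,255,0)),(24,(255,0,0)),(34,(0,255,255))):
    for q in S([[t[0],t[1],z]]): cv2.circle(im,tuple(map(int,q)),3,c,-1)
cv2.imwrite("pics/s5.png",im)
E
```

```text
[585.02064033  18.36318028  -3.84967021] [0.94835221 0.16544092 0.71291877] 42.62076171391472
```

View pics/s5.png

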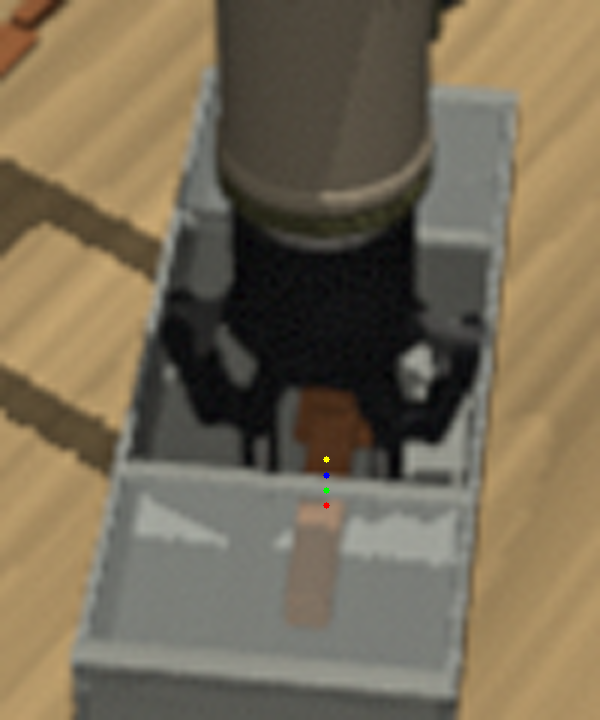

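apply_moves([
  [0.2,[0,0,0],0],
  [0.1,[0,0,0],0],
  [0,[0,0,0],0],
  [0,[0,0,0],0],
], grip_force=30)

```text
time: 7.25
tool_pos: [585.3, 18.3, -3.6]
tcp_rot: [179.7, 0.1, 114.9]
ft_force: [-0.1, 0.1, 1.3]
finger_gap: 19.0
```

Gripped at 19 mm. I'll regrip a few mm deeper for a better hold.

apply_moves([
  [0.35,[0,0,0],0],
  [0.35,[0,0,-0.003],0],
  [0.35,[0,0,-0.005],0],
  [0.35,[0,0,-0.005],0],
])

```text
time: 7.75
tool_pos: [584.8, 18.4, -9.1]
tcp_rot: [179.7, 0.1, 114.9]
ft_force: [0.0, 0.2, -0.8]
finger_gap: 29.8
```

apply_moves([
  [0.1,[0,0,0],0],
  [0,[0,0,0],0],
  [0,[0,0,0],0],
  [0,[0,0,0],0],
], grip_force=30)

```text
time: 8.25
tool_pos: [585.0, 18.4, -8.9]
tcp_rot: [179.7, 0.1, 114.9]
ft_force: [0.2, 0.0, 1.2]
finger_gap: 19.1
```

apply_moves([
  [0,[0,0,0.003],0],
  [0,[-0.006,0.0125,0.003],0],
  [0,[-0.012,0.025,0.003],0],
  [0,[-0.018,0.0375,0.003],0],
  [0,[-0.0225,0.047,0.003],0],
])

```text
time: 8.88
tool_pos: [561.8, 66.6, -6.1]
tcp_rot: [179.7, 0.1, 115.0]
ft_force: [-1.0, -0.4, -0.8]
finger_gap: 19.3
```

apply_moves([
  [0,[0,0,0],0],
  [0,[0,0,0],0],
])

```text
time: 9.12
tool_pos: [561.9, 66.6, -6.0]
tcp_rot: [179.7, 0.1, 115.0]
ft_force: [-0.3, 0.4, -0.9]
finger_gap: 19.1
```

```bash
cat > v.py <<'E'
import sys
from h import *
n=sys.argv[1]
s=optics.snapshot("scene"); t=optics.snapshot("top")
print(sense()["tool_pos"],sense()["ft_force"],sense()["finger_gap"])
a=cv2.resize(s["color"][170:320,250:370],None,fx=4,fy=4,interpolation=cv2.INTER_CUBIC)
b=cv2.convertScaleAbs(cv2.resize(t["color"][165:315,225:405],None,fx=1.7,fy=1.7,interpolation=cv2.INTER_CUBIC),alpha=1.4)
c=np.zeros((600,800,3),np.uint8); c[:600,:480]=a; c[:b.shape[0],480:480+b.shape[1]]=b[:,:320]
cv2.imwrite(f"pics/{n}.png",c)
E
python3 v.py v1
```

```text
[562.04828828  66.29389825  -5.98948914] [ 1.26591443 -0.41149159 -0.90692019] 19.107512081400454
```

View pics/v1.png

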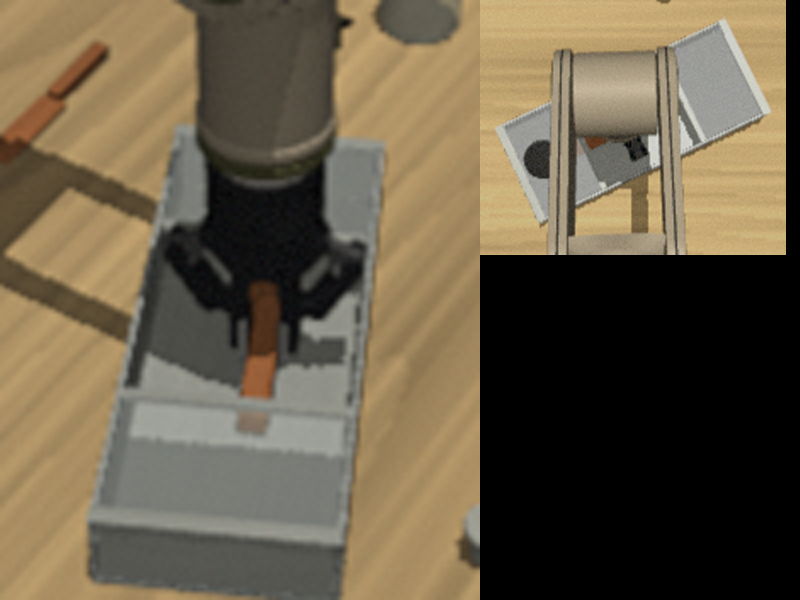

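```bash
python3 - <<'E'
from h import *
s=optics.snapshot("scene")
m=np.array([560.2,50.3]);a=np.radians(115.7);x=np.array([np.cos(a),np.sin(a)]);y=np.array([-x[1],x[0]])
for z in(7,17,27):
    P=px2w(s,(250+252/4,170+433/4),z)[:2]; print(z,(P-m)@x,(P-m)@y)
E
```

```text
7 -57.9008112601682 -8.133394733974168
17 -66.66722950841113 -9.0693346934309
27 -75.43364775665395 -10.005274652887673
```

The handle end is at local x≈-58, clear of the -75 edge, so I can start lifting.

apply_moves([
  [0,[0,0,0.01],0],
  [0,[0,0,0.02],0],
  [0,[0,0,0.03],0],
  [0,[0,0,0.038],0],
  [0,[0,0,0.038],0],
], grip_force=22)

```text
time: 9.9
tool_pos: [562.9, 66.2, 33.2]
tcp_rot: [179.6, 0.1, 115.0]
ft_force: [0.2, -0.1, -1.5]
finger_gap: 19.2
```

apply_moves([
  [0,[0,0,0.005],0],
  [0,[0,0,0.01],0],
  [0,[0,0,0.015],0],
  [0,[0,0,0.015],0],
])

```text
time: 10.4
tool_pos: [563.0, 66.2, 48.5]
tcp_rot: [179.6, 0.2, 115.0]
ft_force: [-0.4, -0.2, -2.9]
finger_gap: 19.4
```

```bash
python3 v.py v2
```

```text
[563.11255377  66.16160058  48.3649335 ] [-1.15327963 -0.41590049 -2.68943078] 19.2158729111269
```

View pics/v2.png

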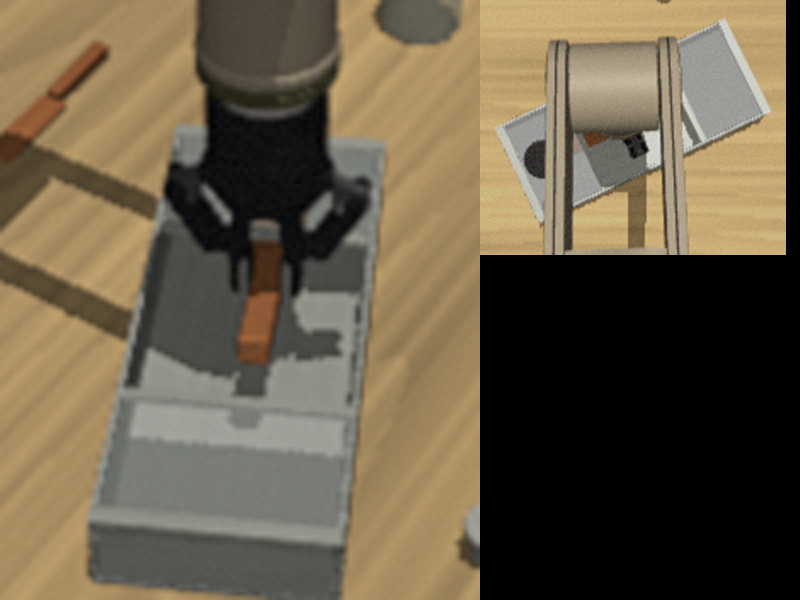

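The handle end is up through the mouth at (253,345) and the force is small. The tilt is happening as planned, so I'll lift a little more and then draw it out along the spatula's axis.

apply_moves([
  [0,[0,0,0.004],0],
  [0,[0,0,0.008],0],
  [0,[0,0,0.012],0],
  [0,[0,0,0.012],0],
])

```text
time: 11.0
tool_pos: [563.6, 66.0, 61.0]
tcp_rot: [179.5, 0.2, 115.0]
ft_force: [-0.2, -1.7, -2.2]
finger_gap: 19.0
```

```bash
python3 v.py v3
```

```text
[563.60666698  65.98572417  60.8810658 ] [ 0.75473805 -1.09634563 -1.64265515] 19.57524886008625
```

View pics/v3.png

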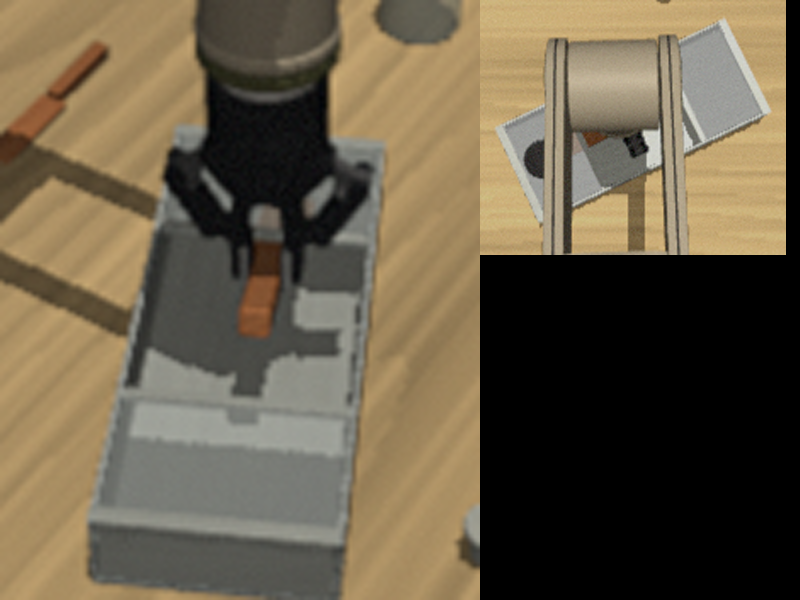

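```bash
cat > q.py <<'E'
from h import *
import sys
u,v=float(sys.argv[1]),float(sys.argv[2])
s=optics.snapshot("scene")
m=np.array([560.2,50.3]);a=np.radians(115.7);x=np.array([np.cos(a),np.sin(a)]);y=np.array([-x[1],x[0]])
for z in range(40,200,15):
    P=px2w(s,(250+u/4,170+v/4),z)[:2]; print(z,((P-m)@x).round(),((P-m)@y).round(1))
E
python3 q.py 254 338
```

```text
40 -4.0 -3.4
55 -18.0 -4.9
70 -33.0 -6.4
85 -47.0 -8.0
100 -62.0 -9.5
115 -76.0 -11.0
130 -91.0 -12.6
145 -105.0 -14.1
160 -120.0 -15.6
175 -134.0 -17.2
190 -149.0 -18.7
```

The handle end is at z≈95 with a tilt of about 17°, so the blade end is at z≈28 and the halfway condition is met. I'm drawing it out along its axis.

apply_moves([
  [0,[0.008,-0.017,0.006],0],
  [0,[0.016,-0.034,0.012],0],
  [0,[0.024,-0.051,0.018],0],
  [0,[0.031,-0.066,0.023],0],
  [0,[0.031,-0.066,0.023],0],
])

```text
time: 11.78
tool_pos: [595.6, -1.6, 84.6]
tcp_rot: [179.5, 0.2, 114.8]
ft_force: [-0.1, 0.8, -1.3]
finger_gap: 19.1
```

```bash
python3 v.py v4
```

```text
[ 5.94400432e+02 -4.00474214e-02  8.35742879e+01] [ 0.16819707 -0.40372396 -1.59258447] 18.993517173777576
```

View pics/v4.png

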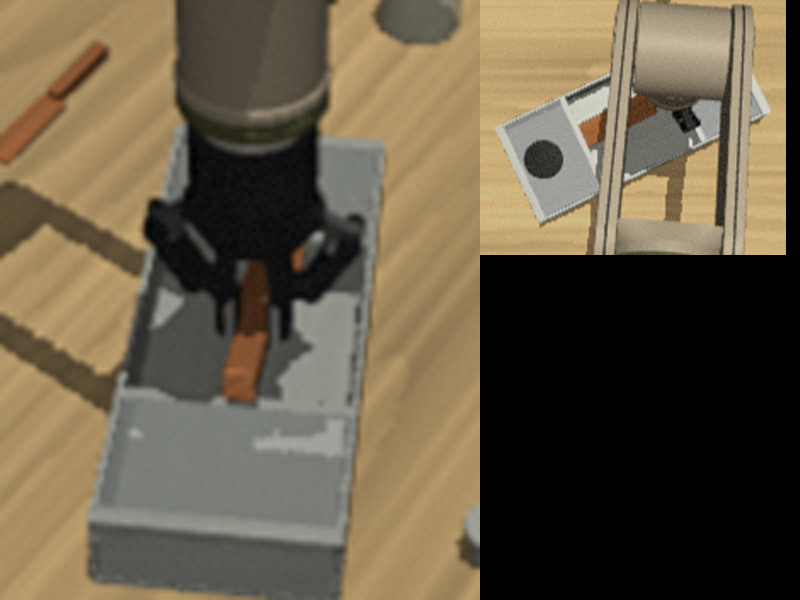

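Blade end is now at the strip (top inset, ~(582,135)), with nothing showing under the clear cover. I'll draw it further, then lift.

apply_moves([
  [0,[0.007,-0.015,0.006],0],
  [0,[0.014,-0.029,0.011],0],
  [0,[0.018,-0.038,0.014],0],
  [0,[0.018,-0.038,0.014],0],
])

```text
time: 12.38
tool_pos: [613.0, -39.0, 98.0]
tcp_rot: [179.5, 0.2, 114.9]
ft_force: [0.6, -0.2, -1.3]
finger_gap: 18.8
```

```bash
python3 v.py v5
```

```text
[612.25068506 -38.04929735  97.36165362] [-0.44037244  0.75722782 -1.25793042] 19.09705023861999
```

View pics/v5.png

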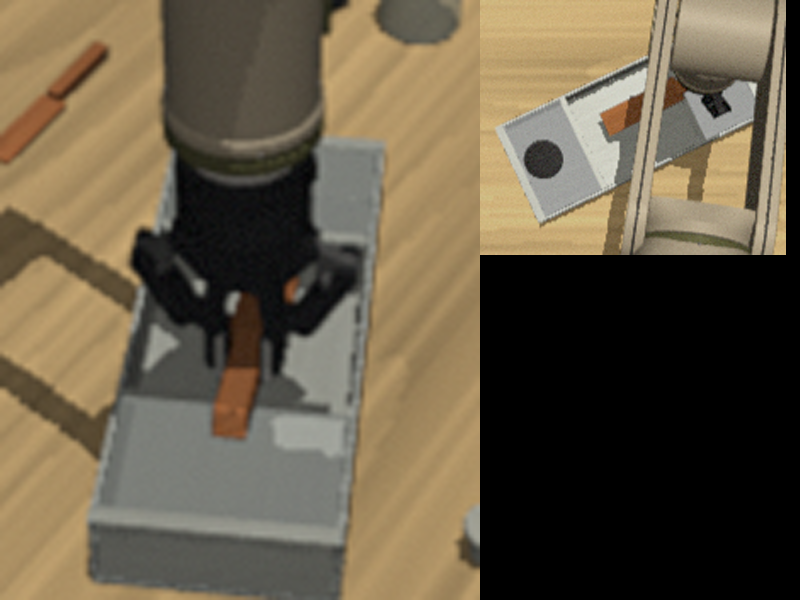

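The whole blade is now in the open mouth, clear of the strip. I'm firming up the grip and lifting.

apply_moves([
  [0,[0,0,0],0],
  [0,[0,0,0.02],0],
  [0,[0,0,0.05],0],
  [0,[0,0,0.08],0],
  [0,[0,0,0.11],0],
], grip_force=60)

```text
time: 13.1
tool_pos: [612.5, -37.8, 210.2]
tcp_rot: [179.5, 0.2, 114.9]
ft_force: [0.9, 0.1, -0.6]
finger_gap: 18.5
```

apply_moves([
  [0,[0,0,0.02],0],
  [0,[0,0,0.03],0],
  [0,[0,0,0.03],0],
  [0,[0,0,0.03],0],
  [0,[0,0,0.03],0],
])

```text
time: 13.72
tool_pos: [611.8, -37.7, 238.7]
tcp_rot: [179.6, 0.1, 114.9]
ft_force: [0.8, -0.5, -1.6]
finger_gap: 18.7
```

```bash
python3 - <<'E'
from h import *
print(sense())
s=optics.snapshot("scene"); t=optics.snapshot("top")
for n,p in(("s6",s),("t6",t)): cv2.imwrite(f"pics/{n}.png",p["color"])
for q in("handle_end","blade_end","lid","capsule_b","cup","saucer","jar"):
  for p in (s,t):
    for o in spotter.search_frame(p,q)[:3]: print(q,round(o["p"],2),towld(p,o["xyz"]).round())
E
```

```text
{'time': 13.725, 'joint_pos': array([ -8.40117314,   8.55395592,  81.63823592,   0.13322186,
        89.40667847, -33.32270546]), 'qd': array([-0.04940996, -0.03714929, -0.21524975, -0.05814761, -0.07471047,
        0.0958244 ]), 'joint_efforts': array([ 2.62215582e-02, -5.93875837e+01, -5.13821876e+01,  4.67170298e-02,
       -4.25916212e-02,  4.30833916e-04]), 'tool_pos': array([611.81318058, -37.70692989, 238.7486173 ]), 'tcp_rot': array([1.79591635e+02, 1.09041494e-01, 1.14920231e+02]), 'ft_force': array([ 0.75294513, -0.45055104, -1.56359204]), 'wrist_torque': array([-0.03615506,  0.02593696, -0.03189254]), 'finger_gap': 18.719120369604237}
handle_end 0.8 [623. -60. 278.]
handle_end 0.61 [ 818. -145.    3.]
handle_end 0.51 [279. 206.   3.]
handle_end 0.89 [278. 194.   7.]
handle_end 0.72 [574.  55. 218.]
handle_end 0.43 [ 869. -147.   14.]
blade_end 0.78 [ 825. -144.    4.]
blade_end 0.67 [276. 203.  12.]
blade_end 0.54 [629. -62. 273.]
blade_end 0.81 [574.  58. 220.]
blade_end 0.74 [281. 197.   5.]
blade_end 0.42 [ 869. -144.   12.]
lid 0.87 [508. 180.  70.]
lid 0.72 [465. 452.  93.]
capsule_b 0.72 [769.  -4.  24.]
capsule_b 0.5 [ 591. -365.   26.]
capsule_b 0.73 [548.  98.  61.]
capsule_b 0.52 [ 591. -365.   24.]
cup 0.74 [ 726. -313.   35.]
cup 0.63 [ 731. -317.   31.]
saucer 0.85 [ 357. -409.   13.]
saucer 0.95 [ 359. -412.    8.]
jar 0.65 [471. 440.  65.]
jar 0.47 [578.   1.  59.]
jar 0.85 [465. 455.  94.]
```

View pics/s6.png

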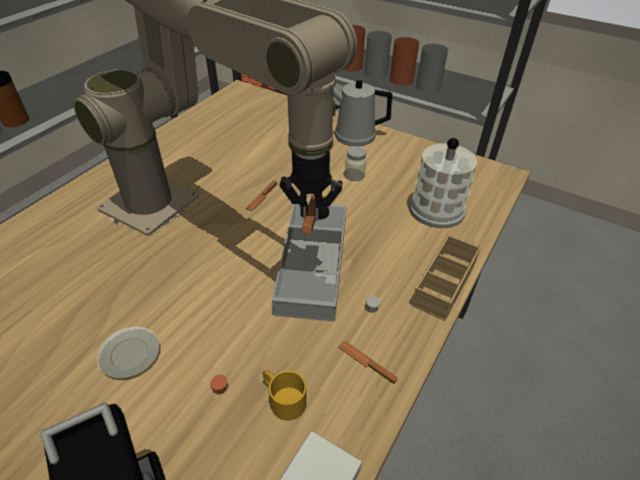

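View pics/t6.png

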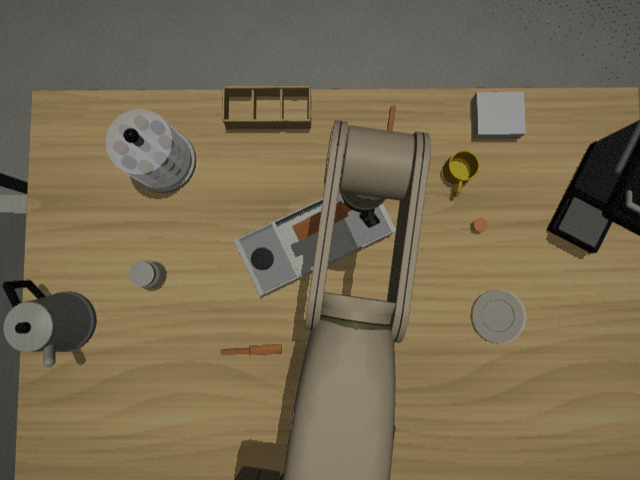

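The spatula hangs in the gripper with the handle near z≈278 and the visible blade near z≈219. The lid, cup, saucer, jar and capsules are where they were. One more check that it isn't slipping.

apply_moves([
  [0,[0,0,0],0],
  [0,[0,0,0],0],
  [0,[0,0,0],0],
  [0,[0,0,0],0],
  [0,[0,0,0],0],
])

```text
time: 15.15
tool_pos: [612.5, -37.8, 240.2]
tcp_rot: [179.5, 0.2, 114.9]
ft_force: [0.5, -0.8, -0.8]
finger_gap: 18.3
```

```bash
python3 - <<'E'
from h import *
from bench import hand_in
s=optics.snapshot("scene"); t=optics.snapshot("top")
for n,p in(("s6",s),("t6",t)):
    d=cv2.absdiff(cv2.GaussianBlur(p["color"],(3,3),0),cv2.GaussianBlur(cv2.imread(f"pics/{n}.png"),(3,3),0)); print(n,d.max(),(d.max(2)>25).sum())
for o in spotter.search_frame(s,"spatula")[:3]: print(o["p"],towld(s,o["xyz"]).round())
for o in spotter.search_frame(t,"spatula")[:3]: print(o["p"],towld(t,o["xyz"]).round())
print(sense()["finger_gap"],sense()["tool_pos"])
print(hand_in())
E
```

```text
s6 51 164
t6 22 0
0.88 [625. -62. 279.]
0.8 [278. 204.   5.]
0.73 [ 823. -145.    0.]
0.94 [279. 194.   7.]
0.64 [574.  51. 221.]
0.56 [ 871. -150.   11.]
18.113071460503807 [612.49240585 -37.81230883 240.21993639]
the job is handed in; nothing more can be done
None
```

The spatula is out of the tray and I handed the job in at about 15 s of the 38 s allowed. It gave no verdict.

I gripped the handle and slid the spatula about 52 mm towards the blade side, which brought the handle end clear of its cover. I then lifted it at low grip force, so the cover's edge tilted it about 17° in the fingers. From there I drew it out along its own axis, tightened the grip to 60 N and lifted clear.

**Halfway condition:** partway through the lift the handle end was at about z = 95 mm. From the tilt, I worked out the blade end at about 28 mm.

**Last checks before handing in:**
- **Height:** the networks put the handle at about z = 279 mm and the visible part of the blade at about 221 mm. From that I estimate the blade end at about 200 mm, well above the 100 mm needed.
- **Grip:** the finger gap was about 18 mm on the 20 mm handle.
- **Stillness:** the top view was unchanged between my last two looks. The scene view differed in 164 pixels, probably from the arm settling about 1.5 mm. I didn't look into it further.
- **Bystanders:** cup, saucer, lid and jar were found within about 5 mm of where they began. The capsule beyond the tray showed no shift. The capsule beside the handle end was only checked by eye.

**What disagreed:**
- **Height reading:** the height the arm reported near the tray floor was about 20 mm lower than the cameras and touch indicated. My first attempt to close therefore missed above the handle. I lowered further using the pictures and the force reading, and gripped again.
- **Network mistakes:** some detections mixed up the look-alike spatulas and the handle and blade ends. I judged those by position instead.

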